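# Make up the outdoor filming kit and the desk voice kit

### The job

Make up two kits for the next video. The phone, the power bank and the small light go in the long three-bay tray: the phone in the widest bay (at one end), the small light in the narrowest bay (in the middle), the power bank in the other end bay; the microphone and the large light go in the two-bay tray, one in each bay, either way round. The power bank lies across the phone, so lift it off without dragging the phone along. Leave everything flat on its bay's floor, the same way up as it is now, and let go.

Things in the scene. Friction and masses are not known exactly. Their poses are not given: they have to be found in the camera images.
- long_tray: Shallow tray, grey floor, white rims, 256 mm (x) by 152 mm (y), three bays in a row along x, each 144 mm long in y: phone bay 100 mm wide, centre x = -74; small light bay 64 mm wide, centre x = +12; power bank bay 76 mm wide, centre x = +86 mm. Phone and bank lie along y. Fixed to the desk. Floor 3 mm thick; walls and dividers 4 mm thick, tops 11 mm above the desk. Origin: centre of the underside; x along its length, z up.
- small_tray: Shallow open tray, grey floor, white rims, 188 mm long (x) by 96 mm wide (y), with two equal square bays of 88 x 88 mm, centres at x = -46 mm and x = +46 mm, y = 0. Fixed to the desk. Floor 3 mm thick; walls and dividers 4 mm thick, tops 11 mm above the desk. Origin: centre of the underside; x along its length, z up.
- phone: Black flat phone, 120 mm (x) by 58 mm (y) by 10 mm thick, lying face up on the desk under the power bank, both ends showing; about 150 g. Origin: centre of its underside; x along its length, z up.
- power_bank: White power bank, a round-edged block 100 mm (x) by 46 mm (y) by 24 mm high, lying across the phone (so its underside is 10 mm above the desk), roughly at right angles to it; about 180 g. Origin: centre of its underside; x along its length, z up.
- microphone: Small desk microphone standing upright, 76 mm tall: black round foot 60 mm across and 14 mm high, thin stem, and an upright cylindrical head 36 mm across from 30 to 76 mm up (black below, bare metal above with a rounded top; straight sides up to 68 mm); foot-heavy, about 300 g. Origin: centre of its underside; z up.
- large_light: The larger of two puck lights: black upright cylinder 56 mm across and 28 mm high with a white face on top; about 120 g. Origin: centre of its underside; z up.
- small_light: The smaller of two puck lights: black upright cylinder 36 mm across and 24 mm high with a white face on top; about 60 g. Origin: centre of its underside; z up.
Mind the look-alikes: they are no part of the job. What is shaped like the large_light but red or turquoise is not meant.

How it is judged (in metres and radians):
On the way:
1. the power bank is lifted off (its underside more than 30 mm above the desk) with the phone still within 15 mm of where it lay (height (world z) of power_bank above 0.03 m and distance of phone from where it was at the start of the episode below 0.015 m), for 0.1 s.
At the end, for the whole second after the job is handed in: Phone, small light and power bank each in its own bay of the long tray, microphone and large light one in each bay of the two-bay tray; each wholly in its bay, underside within 4 mm of the tray floor, upright within 0.1 rad, at rest (under 20 mm/s, 0.2 rad/s) (x of phone in the frame of long_tray between -0.097 and -0.051 m and y of phone in the frame of long_tray between -0.014 and 0.014 m and z of phone in the frame of long_tray between -0.001 and 0.007 m and angle between each of phone, small_light, power_bank's own z axis and vertical below 0.1 rad and x of small_light in the frame of long_tray between -0.004 and 0.028 m and y of small_light in the frame of long_tray between -0.056 and 0.056 m and z of small_light in the frame of long_tray between -0.001 and 0.007 m and x of power_bank in the frame of long_tray between 0.069 and 0.103 m and y of power_bank in the frame of long_tray between -0.024 and 0.024 m and z of power_bank in the frame of long_tray between -0.001 and 0.007 m and ((x of microphone in the frame of small_tray between 0.03 and 0.062 m and y of microphone in the frame of small_tray between -0.016 and 0.016 m and z of microphone in the frame of small_tray between -0.001 and 0.007 m and angle between each of microphone, large_light's own z axis and vertical below 0.1 rad and x of large_light in the frame of small_tray between -0.064 and -0.028 m and y of large_light in the frame of small_tray between -0.018 and 0.018 m and z of large_light in the frame of small_tray between -0.001 and 0.007 m) or (x of microphone in the frame of small_tray between -0.062 and -0.03 m and y of microphone in the frame of small_tray between -0.016 and 0.016 m and z of microphone in the frame of small_tray between -0.001 and 0.007 m and angle between each of microphone, large_light's own z axis and vertical below 0.1 rad and x of large_light in the frame of small_tray between 0.028 and 0.064 m and y of large_light in the frame of small_tray between -0.018 and 0.018 m and z of large_light in the frame of small_tray between -0.001 and 0.007 m)) and linear speed of each of phone, small_light, power_bank, microphone, large_light below 0.02 m/s and angular speed of each of phone, small_light, power_bank, microphone, large_light below 0.2 rad/s); the robot touches nothing.
It also fails if it takes over 131 s, if anything falls off the work surface, if the arm or the gripper's body presses on something with over 40 N, if the wrist force passes 120 N, or if a joint passes its speed limit or range.

### The arm

A 6-joint arm with a two-finger parallel gripper is mounted at the origin on the work surface. World frame = base frame: x ahead of the robot, y to its left, z up, the work surface at z = 0. Lengths are in m, angles in degrees, forces in N, time in s.
With the tool pointing down it reaches from about 0.25 to 0.775 m from the base axis. Payload 8.9 kg.
Tool frame: the origin (TCP) lies on the centre line of the jaws, within the pads' length; the fingertips stand 19 mm ahead of it and the grasp point (between the pads) is the TCP (ctrl.tcp_to_tips is the distance from the TCP to the fingertips, in m); y points along the fingers, x is the direction in which the jaws open and shut, and the axes are right-handed (so a half turn about y gives the same grasp; the last joint's range is limited). The gripper opens to 85 mm and grips with 20 to 120 N. Pads are 22 mm wide; open, the fingers measure 114 mm over their backs; the gripper's body (76 mm by 85 mm) begins 54 mm behind the grasp point. The pads swing forward as they close: fully open they stand 13 mm farther back than shut.
Start: joints at [55.789, 16.656, -8.789, 64.555, 0, 82.019], TCP at [0.232, 0.471, 0.25] pointing down, gripper open.
Joint ranges: [-144.48, 144.48], [-52.06, 99.96], [-74.48, 78.29], [-112.23, 115.85], [-86.99, 84.42], [-180, 180]. Speed limits (degrees/s): [127.2, 127.2, 159.86, 180, 180, 180].

### API

Orientations are given as [roll, pitch, yaw] about the fixed x, y, z axes, in that order (R = Rz(yaw) Ry(pitch) Rx(roll)).
In Python, from workcell import ctrl gives the robot as it stands. The module is installed in compiled form; this text tells all that it offers.
- The arm moves only by the tool step_arm, never from a script. Its arguments are lists of equal length, an entry for each row: "claw": the finger opening in m, from 0 to 0.0854; "translation": the shift along the tool's x, y, z in m, a list of three; "angular": the turn, a rotation vector about the tool's x, y, z in rad, a list of three. A call has 1 to 10 rows; each row is the pose to reach, as a shift and turn from the pose measured when the call began, along the tool's axes at that moment; what a row does not reach only later rows make up. A row lasts 1/8 s, in which the tool goes at most 62.5 mm and 10.7 degrees, less where a joint would pass 70% of its speed; a pose out of reach is approached as far as the arm can. A call with a gripper value outside its range is refused whole. The fingers move at their own pace and stop on an object; "newtons" is the grip in N (left out, the last holds). Time passes only in rows, so rows that repeat a pose let the fingers close. It gives the time, the measured TCP pose, the force and the opening at its end, in the units of the state.
- ctrl.get_obs(): the state, without advancing time (a new reading comes with each control period).
- ctrl.get_image(name): name is "scene" or "top" or "wrist"; returns a dict with "color" (420x560x3 uint8, blue, green, red), "depth" (420x560 float32, m along the optical axis (not along the pixel's ray), 0 where there is no reading), "camera_matrix" (3x3 intrinsics, pixels), "R" (3x3) and "t" (3): a world point X has camera coordinates R X + t. Camera axes: x right, y down, z forward; pixel columns grow to the right and rows downward; lengths in m; the calibration is good to about 2 mm. A picture is of the moment at which its call begins.
- ctrl.hand_in(): hands the job in, once; it reports no verdict.
The state is a dict: "t": time; "qpos": joint angles; "qd": joint speeds; "tau": joint torques, N m; "position": TCP position; "tcp_rot": TCP orientation; "wrist_force": force on the tool from outside, world axes, zero at the start; "torque": the same for the moment, N m; "gripper_width": finger opening in m.
Only numpy, scipy, OpenCV 4.12 (cv2) and the standard library are available. Lean on these libraries where they do the work, as an engineer would, in place of code of your own. Each camera call takes 0.05 s, during which the arm holds its last target.

## Working session

There is one attempt and no reset: what is moved stays moved. The work goes in short steps, Python scripts to look and compute and a tool call to move; the robot and the scene stay as the last step left them, time stands still between calls to the robot, and variables do not carry over. Pictures are saved under pics/ and viewed, and the job is handed in when it is done.

Besides the shell and the picture viewer there is one more tool, called as name(argument=value, ...) on one line, values as JSON. step_arm: Moves the arm, as the interface text tells. Its arguments: {"type":"object","properties":{"claw":{"type":"array","items":{"type":"number"}},"translation":{"type":"array","items":{"type":"array","items":{"type":"number"}}},"angular":{"type":"array","items":{"type":"array","items":{"type":"number"}}},"newtons":{"type":"number"}},"required":["claw","translation","angular"]}

```bash
mkdir -p pics
python3 - <<'E'
from workcell import ctrl
import cv2
o=ctrl.get_obs();print({k:o[k] for k in('t','position','tcp_rot','gripper_width','wrist_force')},ctrl.tcp_to_tips)
for n in('scene','top','wrist'):
    i=ctrl.get_image(n);cv2.imwrite(f'pics/{n}0.png',i['color']);print(n,i['camera_matrix'].tolist(),i['R'].round(3).tolist(),i['t'].round(3).tolist())
E
```

```text
{'t': 0.0, 'position': array([0.23179499, 0.47060628, 0.24974918]), 'tcp_rot': array([-8.99892850e+01,  7.30609810e-02,  6.37700454e+01]), 'gripper_width': 0.08505248379042138, 'wrist_force': array([-0.54220084,  0.42075225,  0.85871629])} 0.019
scene [[397.3302785297308, 0.0, 276.6032447151399], [0.0, 397.3302785297308, 212.17069394268702], [0.0, 0.0, 1.0]] [[-0.858, 0.513, -0.006], [0.351, 0.579, -0.736], [-0.374, -0.633, -0.677]] [0.525, -0.179, 1.085]
top [[457.4933458065599, 0.0, 284.38353166550996], [0.0, 457.4933458065599, 208.74825835906157], [0.0, 0.0, 1.0]] [[-0.029, -1.0, -0.003], [-0.977, 0.029, -0.211], [0.211, -0.003, -0.977]] [0.003, 0.598, 0.797]
wrist [[346.85568740640645, 0.0, 275.4849621355212], [0.0, 346.85568740640645, 213.17899282302355], [0.0, 0.0, 1.0]] [[0.441, 0.897, -0.001], [0.856, -0.421, 0.301], [0.269, -0.134, -0.954]] [-0.524, -0.04, 0.379]
```

View pics/scene0.png

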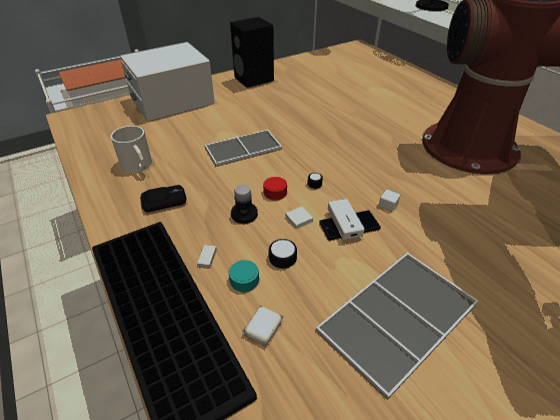

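View pics/top0.png

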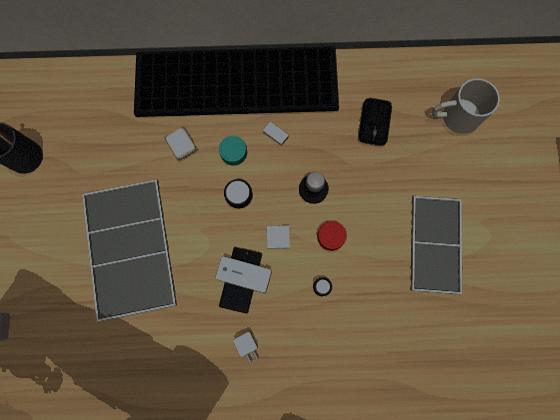

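View pics/wrist0.png

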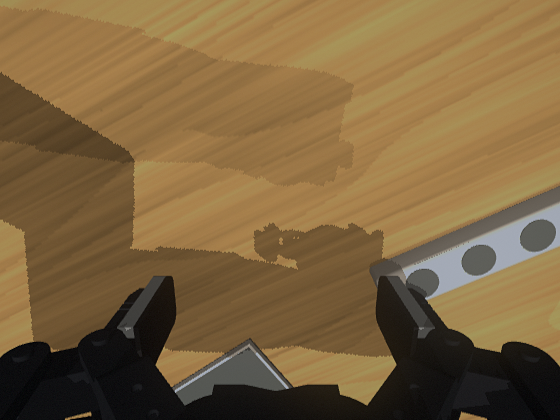

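```bash
cat > h.py <<'E'
from workcell import ctrl
import cv2,numpy as np
def ray(im,px,z):
    K,R,t=im['camera_matrix'],im['R'],im['t']
    d=R.T@np.linalg.inv(K)@np.array([px[0],px[1],1.]);c=-R.T@t
    return (c+d*(z-c[2])/d[2])
def proj(im,X):
    p=im['camera_matrix']@(im['R']@np.array(X)+im['t']);return p[:2]/p[2]
E
python3 - <<'E'
from h import *
im=ctrl.get_image('top');c=im['color']
cv2.imwrite('pics/c1.png',cv2.resize(c[170:325,200:360],None,fx=4.5,fy=3.8*4.5/3.8)[:600])
cv2.imwrite('pics/c2.png',cv2.resize(c[175:325,75:185],None,fx=4,fy=4,interpolation=cv2.INTER_CUBIC))
hsv=cv2.cvtColor(c,cv2.COLOR_BGR2HSV)
m=((hsv[...,1]<60)&(hsv[...,2]>110)).astype(np.uint8)
n,l,s,ce=cv2.connectedComponentsWithStats(m)
for k in range(1,n):
    if s[k,4]>60:
        cs,_=cv2.findContours((l==k).astype(np.uint8),cv2.RETR_EXTERNAL,cv2.CHAIN_APPROX_NONE)
        print(s[k],ce[k].round(1),[np.round(v,1) for v in cv2.minAreaRect(cs[0])])
for h in(c[40,40],hsv[200,110],hsv[240,100],hsv[185,240],hsv[275,245],hsv[300,238]):print(h)
E
```

```text
[459  78  41  38 312] [475.2  99.9] [array([479. ,  96.5]), array([37., 40.]), np.float64(90.0)]
[441 101  16   6  62] [448.2 103.2] [array([448.3, 103.1]), array([ 4.2, 15.1]), np.float64(79.7)]
[263 122  25  22 265] [275.2 132. ] [array([275.2, 132. ]), array([23.2, 11.4]), np.float64(36.9)]
[166 128  29  30 513] [179.7 142.3] [array([179.9, 142.5]), array([25.8, 21.1]), np.float64(59.7)]
[308 175  16  13 136] [315.  181.2] [array([315.5, 181. ]), array([12., 15.]), np.float64(90.0)]
[ 82 179  93 142 904] [126.9 247.2] [array([126.3, 249.7]), array([131.2,  79.8]), np.float64(81.4)]
[226 181  23  22 397] [237.2 191.6] [array([237. , 191.5]), array([21., 22.]), np.float64(90.0)]
[412 196  50  99 552] [438.7 244.3] [array([437.2, 244.9]), array([49.1, 97.4]), np.float64(1.0)]
[267 225  23  23 497] [277.8 236.6] [array([278., 236.]), array([22., 22.]), np.float64(90.0)]
[ 216  256   55   36 1186] [243.3 273.9] [array([242.9, 273.8]), array([51.8, 23.7]), np.float64(15.5)]
[316 280  14  13 140] [322.7 286.1] [array([322.5, 286. ]), array([12., 13.]), np.float64(90.0)]
[233 332  24  25 363] [244.6 343.9] [array([245.1, 345.2]), array([21.9, 18.8]), np.float64(63.4)]
[67 74 78]
[50 11 71]
[30 15 70]
[103  22 141]
[108  18 142]
[137  85  21]
```

```bash
ls pics
```

```text
c1.png
c2.png
scene0.png
top0.png
wrist0.png
```

View pics/c1.png

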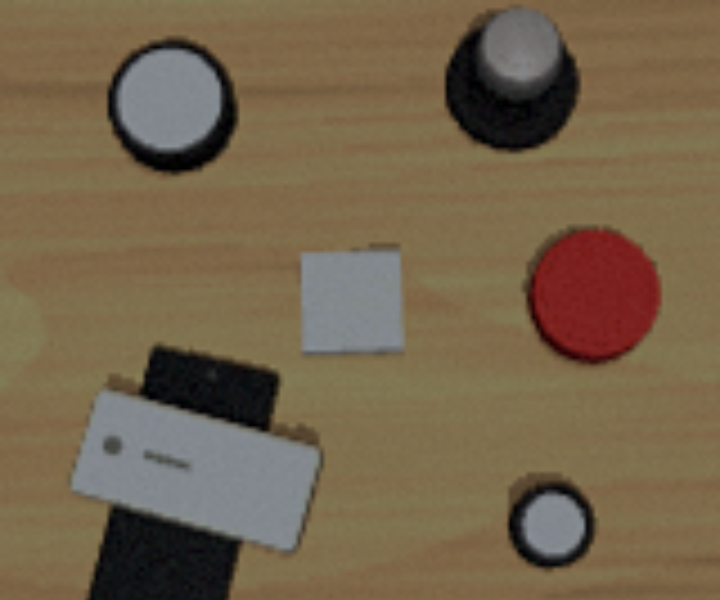

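View pics/c2.png

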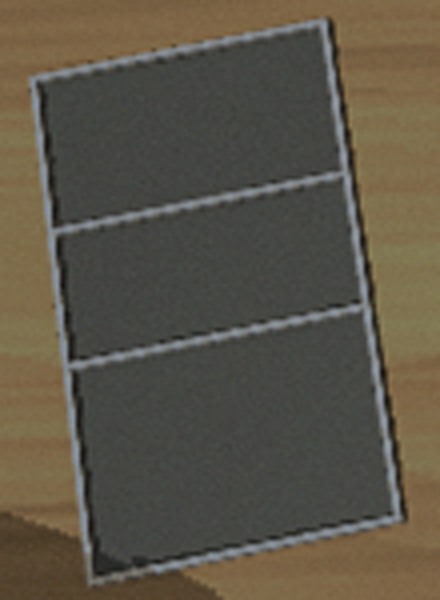

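```bash
cat >> h.py <<'E'
def wrect(im,mask,z):
    cs,_=cv2.findContours(mask.astype(np.uint8),cv2.RETR_EXTERNAL,cv2.CHAIN_APPROX_NONE)
    p=max(cs,key=len)[:,0,:]
    w=np.array([ray(im,q,z)[:2] for q in p],np.float32)*1000
    return cv2.minAreaRect(w),w
def comp(m,px):
    n,l,s,ce=cv2.connectedComponentsWithStats(m.astype(np.uint8))
    ids=l[px[1]-4:px[1]+5,px[0]-4:px[0]+5].ravel();ids=ids[ids>0]
    return l==np.bincount(ids).argmax()
E
python3 - <<'E'
from h import *
im=ctrl.get_image('top');c=im['color'];hsv=cv2.cvtColor(c,cv2.COLOR_BGR2HSV)
light=(hsv[...,1]<60)&(hsv[...,2]>110)
grey=(hsv[...,1]<70)|(hsv[...,2]<55)
for nm,px,z in(('long',(88,230),.011),('small',(437,244),.011),('bank',(250,275),.034)):
    r,w=wrect(im,comp(light,px),z);print(nm,np.round(r[0],1),np.round(r[1],1),round(r[2],1))
for nm,px,z in(('large',(237,191),.028),('smalll',(322,286),.024),('michead',(315,181),.07)):
    r,w=wrect(im,comp(light,px),z);e=cv2.minEnclosingCircle(w);print(nm,np.round(r[0],1),np.round(r[1],1),'circ',np.round(e[0],1),e[1])
dark=hsv[...,2]<45
for nm,px,z in(('large blk',(228,200),.014),('small blk',(322,294),.012),('mic foot',(314,197),.014)):
    m=comp(dark|light,px);r,w=wrect(im,m,z);e=cv2.minEnclosingCircle(w);print(nm,np.round(r[0],1),np.round(r[1],1),'circ',np.round(e[0],1),e[1])
m=comp(dark|(hsv[...,2]<60),(238,300));r,w=wrect(im,m,.01);print('phonelow',np.round(r[0],1),np.round(r[1],1),r[2],cv2.boxPoints(r).round(0).tolist())
m=comp(dark|(hsv[...,2]<60),(245,252));r,w=wrect(im,m,.01);print('phonehi',np.round(r[0],1),np.round(r[1],1),r[2],cv2.boxPoints(r).round(0).tolist())
cv2.imwrite('pics/dark.png',((hsv[...,2]<45)*255).astype(np.uint8)[150:330,190:360])
# depth heights
def hgt(px):
    z=im['depth'][px[1],px[0]];K=im['camera_matrix'];p=np.array([(px[0]-K[0,2])*z/K[0,0],(px[1]-K[1,2])*z/K[1,1],z]);return (im['R'].T@(p-im['t'])).round(4)
for px in((237,191),(322,286),(315,181),(243,275),(238,300),(278,237),(120,245),(437,220)):print(px,hgt(px))
E
```

```text
long [539.8 296.4] [256.6 151.4] 9.9
small [ 530.2 -312.1] [ 94.8 188.9] 83.7
bank [481.   67.3] [97.9 44.3] 72.8
large [643.4  77.9] [43.7 42.9] circ [643.1  77.4] 22.539796829223633
smalll [454.1 -82.8] [24.7 22.5] circ [453.7 -82.8] 12.714136123657227
michead [648.7 -75.6] [23.4 28.4] circ [650.5 -74.9] 14.554215431213379
large blk [643.9  78.4] [54.3 58.1] circ [643.4  77.5] 29.75055503845215
small blk [454.  -82.7] [33.5 34.9] circ [454.3 -82.8] 18.052875518798828
mic foot [645.  -72.4] [58.  50.9] circ [648.7 -73.5] 29.77646827697754
phonelow [438.1  83.5] [57.9 48. ] 75.29994201660156 [[408.0, 62.0], [454.0, 49.0], [469.0, 105.0], [422.0, 118.0]]
phonehi [518.   62.6] [57.9 25.5] 74.26544952392578 [[498.0, 38.0], [522.0, 31.0], [538.0, 87.0], [514.0, 94.0]]
(237, 191) [0.6439 0.0778 0.0293]
(322, 286) [ 0.4541 -0.0818  0.0243]
(315, 181) [ 0.6466 -0.0736  0.0764]
(243, 275) [0.4785 0.0671 0.0345]
(238, 300) [0.433  0.0794 0.0101]
(278, 237) [ 0.5521 -0.0006  0.014 ]
(120, 245) [0.5473 0.3139 0.002 ]
(437, 220) [ 0.5787 -0.3201  0.0028]
```

View pics/dark.png

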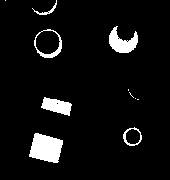

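```bash
cat >> h.py <<'E'
def mv(x,y,z,yaw):
    "target mm,deg -> tool-frame shift (m) and turn (rad)"
    from scipy.spatial.transform import Rotation as Ro
    o=ctrl.get_obs();R0=Ro.from_euler('xyz',o['tcp_rot'],degrees=True)
    Rt=Ro.from_euler('xyz',[-90,0,yaw],degrees=True)
    d=R0.inv().apply(np.array([x,y,z])/1000-o['position']);rv=(R0.inv()*Rt).as_rotvec()
    print('t %.2f pos'%o['t'],o['position'].round(4),o['tcp_rot'].round(1),'w %.4f'%o['gripper_width'],'F',o['wrist_force'].round(1))
    print('move',d.round(4),rv.round(4),'rows>=',max(np.linalg.norm(d)/.0625,np.degrees(np.linalg.norm(rv))/10.7).round(1))
TR={'long':(539.8,296.4,9.9),'small':(530.2,-312.1,-6.3)}
def tw(n,x,y):
    cx,cy,a=TR[n];a=np.radians(a);return cx+x*np.cos(a)-y*np.sin(a),cy+x*np.sin(a)+y*np.cos(a)
E
python3 - <<'E'
from h import *
for n in('top','scene'):
    im=ctrl.get_image(n);c=im['color'].copy()
    for t,xs in(('long',(-128,-22,46,128)),('small',(-94,0,94))):
        for x in xs:
            hy=76 if t=='long' else 48
            p=[tuple(proj(im,[*[v/1000 for v in tw(t,x,y)],.011]).round().astype(int).tolist()) for y in(-hy,hy)]
            cv2.line(c,p[0],p[1],(0,0,255),1)
    cv2.imwrite(f'pics/ov_{n}.png',c)
im=ctrl.get_image('wrist');d=im['depth'];K=im['camera_matrix']
v,u=np.mgrid[:420,:560];P=np.stack([(u-K[0,2])*d/K[0,0],(v-K[1,2])*d/K[1,1],d],-1);W=(P-im['t'])@im['R']
ok=(d>0)&(d<.25)&(W[...,2]>.15);print(ok.sum(),W[ok][:,2].min())
for c0 in((100,180),(375,440)):
    m=ok&(u>c0[0])&(u<c0[1])&(v<340);print(np.percentile(W[m][:,2],[0,1,5,50]).round(4),W[m][W[m][:,2].argmin()].round(4))
mv(481,67.3,150,-17.2)
for a in(('long',86,0),('long',-74,0),('long',12,0),('small',46,0),('small',-46,0)):print(a,np.round(tw(*a),1))
E
```

```text
38284 0.24373308144513728
[0.2438 0.2455 0.2486 0.267 ] [0.2131 0.432  0.2438]
[0.2437 0.2453 0.2484 0.266 ] [0.2501 0.5094 0.2437]
t 0.40 pos [0.232  0.4709 0.2502] [-90.    0.   63.8] w 0.0853 F [-0.   0.2 -0.3]
move [-0.2519  0.1003 -0.4018] [ 1.0000e-04  1.4132e+00 -2.0000e-04] rows>= 7.8
('long', 86, 0) [624.5 311.2]
('long', -74, 0) [466.9 283.7]
('long', 12, 0) [551.6 298.5]
('small', 46, 0) [ 575.9 -317.1]
('small', -46, 0) [ 484.5 -307.1]
```

View pics/ov_top.png

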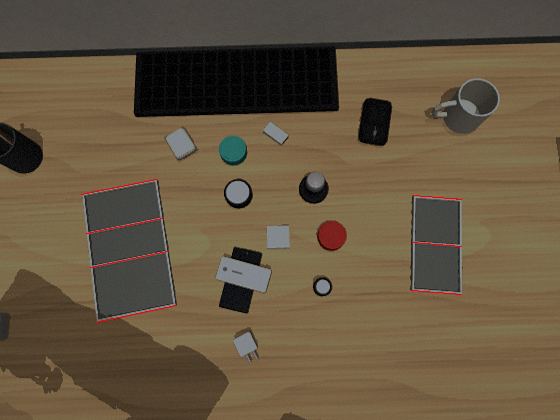

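View pics/ov_scene.png

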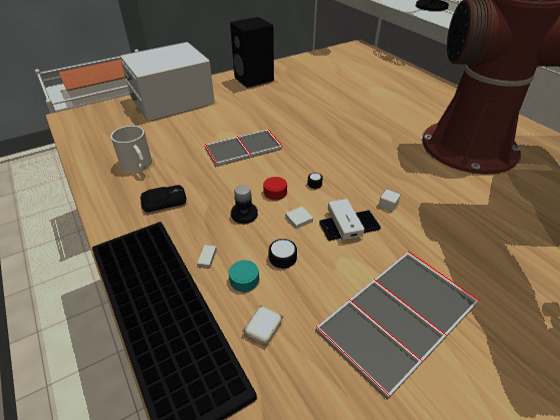

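step_arm(claw=[0.085, 0.085, 0.085, 0.085, 0.085, 0.07, 0.07, 0.07, 0.07, 0.07], translation=[[-0.252, 0.1, -0.402], [-0.252, 0.1, -0.402], [-0.252, 0.1, -0.402], [-0.252, 0.1, -0.402], [-0.252, 0.1, -0.402], [-0.252, 0.1, -0.402], [-0.252, 0.1, -0.402], [-0.252, 0.1, -0.402], [-0.252, 0.1, -0.402], [-0.252, 0.1, -0.402]], angular=[[0, 1.413, 0], [0, 1.413, 0], [0, 1.413, 0], [0, 1.413, 0], [0, 1.413, 0], [0, 1.413, 0], [0, 1.413, 0], [0, 1.413, 0], [0, 1.413, 0], [0, 1.413, 0]], newtons=40)

```text
t: 1.65
position: [0.4809, 0.0673, 0.1502]
tcp_rot: [-90.0, 0.0, -17.2]
wrist_force: [-0.6, -0.0, -0.2]
gripper_width: 0.0698
```

```bash
cat >> h.py <<'E'
def tips():
    im=ctrl.get_image('wrist');o=ctrl.get_obs();d=im['depth'];K=im['camera_matrix']
    v,u=np.mgrid[:420,:560];P=np.stack([(u-K[0,2])*d/K[0,0],(v-K[1,2])*d/K[1,1],d],-1);W=(P-im['t'])@im['R']
    p=o['position'];ok=(d>0)&(np.linalg.norm(W-p,axis=-1)<.075)&(W[...,2]>p[2]-.022)&(W[...,2]>.05)
    print('tips ahead of tcp',[(p[2]-np.percentile(W[m][:,2],[0,1])).round(4) for m in(ok&(u<275),ok&(u>275))]);return im
E
python3 - <<'E'
from h import *
im=tips();cv2.imwrite('pics/w1.png',im['color'])
mv(481,67.3,42,-17.2)
E
```

```text
tips ahead of tcp [array([0.0122, 0.0065]), array([0.0125, 0.0066])]
t 1.70 pos [0.4808 0.0677 0.1504] [-90.    0.  -17.1] w 0.0695 F [-0.9 -0.1  0.1]
move [ 0.0004  0.1084 -0.0003] [ 0.      0.0014 -0.0005] rows>= 1.7
```

View pics/w1.png

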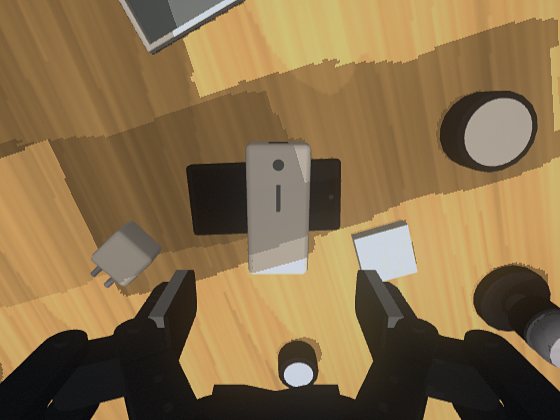

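step_arm(claw=[0.07, 0.07, 0.07, 0.07, 0.07, 0.04, 0.04, 0.04, 0.04, 0.04], translation=[[0, 0.04, 0], [0, 0.08, 0], [0, 0.105, 0], [0, 0.114, 0], [0, 0.114, 0], [0, 0.114, 0], [0, 0.114, 0], [0, 0.114, 0], [0, 0.114, 0], [0, 0.114, 0]], angular=[[0, 0, 0], [0, 0, 0], [0, 0, 0], [0, 0, 0], [0, 0, 0], [0, 0, 0], [0, 0, 0], [0, 0, 0], [0, 0, 0], [0, 0, 0]], newtons=40)

```text
t: 2.95
position: [0.4816, 0.0679, 0.0376]
tcp_rot: [-89.9, -0.1, -17.1]
wrist_force: [-1.6, 0.9, 5.6]
gripper_width: 0.045
```

Run:
```python
from h import *
mv(481,67.3,130,-17.2)
cv2.imwrite('pics/s2.png',ctrl.get_image('scene')['color'][150:300,230:430].repeat(3,0).repeat(3,1))
```

```text
t 2.95 pos [0.4816 0.0679 0.0376] [-89.9  -0.1 -17.1] w 0.0450 F [-1.6  0.9  5.6]
move [-0.0003 -0.0924 -0.0007] [-0.0009  0.0015  0.0015] rows>= 1.5
```

View pics/s2.png

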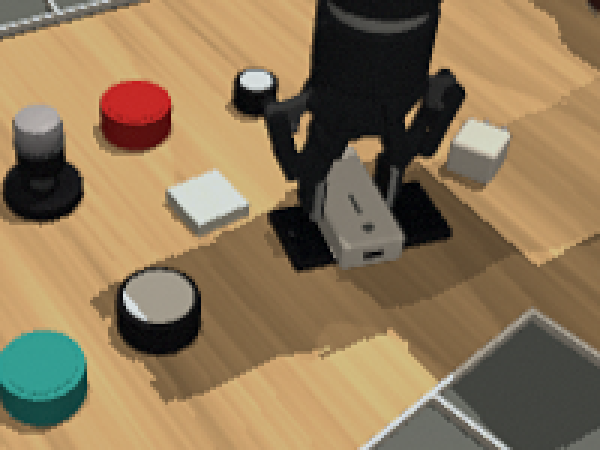

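step_arm(claw=[0.04, 0.04, 0.04, 0.04, 0.04, 0.04], translation=[[0, -0.01, 0], [0, -0.03, 0], [0, -0.06, 0], [0, -0.09, 0], [0, -0.09, 0], [0, -0.09, 0]], angular=[[0, 0, 0], [0, 0, 0], [0, 0, 0], [0, 0, 0], [0, 0, 0], [0, 0, 0]])

```text
t: 3.75
position: [0.4812, 0.0678, 0.1275]
tcp_rot: [-89.9, -0.1, -17.1]
wrist_force: [-0.9, 0.4, -1.8]
gripper_width: 0.0452
```

Run:
```python
from h import *
im=ctrl.get_image('wrist');cv2.imwrite('pics/w3.png',im['color'])
cv2.imwrite('pics/s3.png',ctrl.get_image('scene')['color'][100:300,230:430].repeat(3,0).repeat(3,1))
mv(624.5,311.2,110,9.9)
```

```text
t 3.85 pos [0.4807 0.0679 0.1268] [-90.   -0.  -17.1] w 0.0447 F [-1.1  0.1 -1.9]
move [0.0658 0.017  0.2749] [-5.000e-04 -4.715e-01  1.000e-04] rows>= 4.5
```

View pics/w3.png

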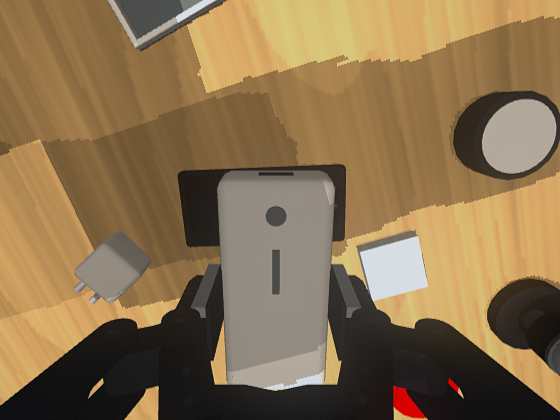

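View pics/s3.png

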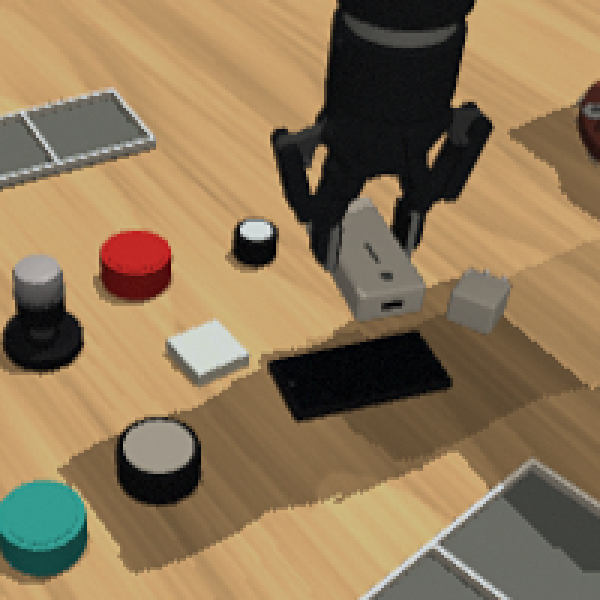

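step_arm(claw=[0.04, 0.04, 0.04, 0.04, 0.04, 0.04, 0.04, 0.04, 0.04, 0.04], translation=[[0.008, 0, 0.034], [0.016, 0, 0.069], [0.025, 0, 0.103], [0.033, 0, 0.137], [0.041, 0, 0.172], [0.05, 0, 0.206], [0.058, 0.01, 0.24], [0.066, 0.017, 0.275], [0.066, 0.017, 0.275], [0.066, 0.017, 0.275]], angular=[[0, -0.06, 0], [0, -0.12, 0], [0, -0.18, 0], [0, -0.24, 0], [0, -0.3, 0], [0, -0.36, 0], [0, -0.42, 0], [0, -0.4715, 0], [0, -0.4715, 0], [0, -0.4715, 0]])

```text
t: 5.1
position: [0.6239, 0.3108, 0.1087]
tcp_rot: [-90.0, 0.1, 9.9]
wrist_force: [-0.9, -0.1, -1.8]
gripper_width: 0.0445
```

Run:
```python
from h import *
cv2.imwrite('pics/s4.png',ctrl.get_image('scene')['color'][180:400,280:500].repeat(2,0).repeat(2,1))
cv2.imwrite('pics/t4.png',ctrl.get_image('top')['color'][120:330,60:200].repeat(2,0).repeat(2,1))
mv(624.5,311.2,31,9.9)
```

```text
t 5.20 pos [0.6242 0.3104 0.1096] [-90.    0.    9.8] w 0.0454 F [ 0.   0.4 -1.8]
move [0.0005 0.0786 0.0007] [-0.0001 -0.001  -0.0008] rows>= 1.3
```

View pics/s4.png

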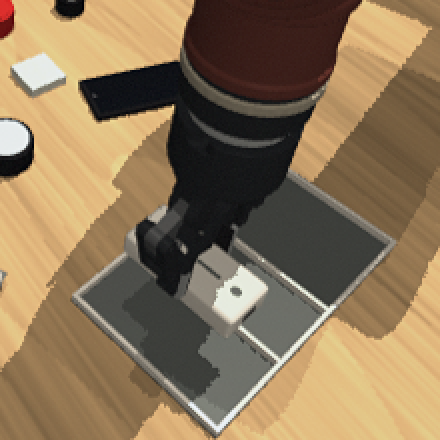

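View pics/t4.png

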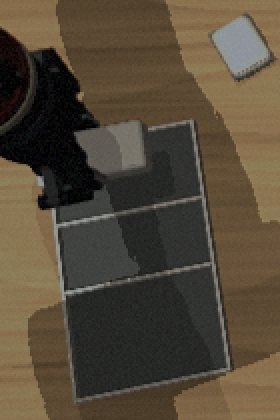

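step_arm(claw=[0.04, 0.04, 0.04, 0.04, 0.04, 0.04, 0.04], translation=[[0.0005, 0.03, 0], [0.0005, 0.055, 0], [0.0005, 0.067, 0], [0.0005, 0.073, 0], [0.0005, 0.077, 0], [0.0005, 0.078, 0], [0.0005, 0.078, 0]], angular=[[0, 0, 0], [0, 0, 0], [0, 0, 0], [0, 0, 0], [0, 0, 0], [0, 0, 0], [0, 0, 0]])

```text
t: 6.08
position: [0.625, 0.3106, 0.0322]
tcp_rot: [-90.0, 0.0, 9.8]
wrist_force: [0.1, 0.4, -1.5]
gripper_width: 0.0449
```

Run:
```python
from h import *
cv2.imwrite('pics/s5.png',ctrl.get_image('scene')['color'][180:400,280:500].repeat(2,0).repeat(2,1))
mv(624.5,311.2,31,9.9)
```

```text
t 6.12 pos [0.625  0.3106 0.0322] [-90.    0.    9.8] w 0.0448 F [-0.   0.1 -1. ]
move [-0.0004  0.0012  0.0006] [-0.0002 -0.0009 -0.    ] rows>= 0.0
```

View pics/s5.png

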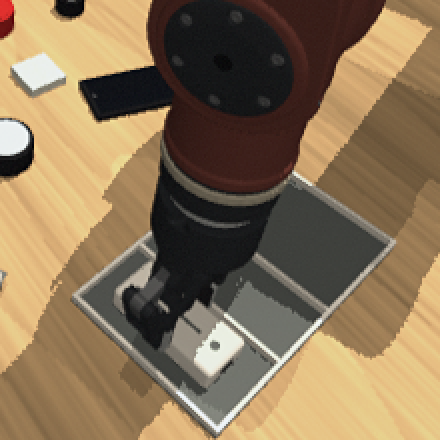

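step_arm(claw=[0.04, 0.04, 0.04, 0.052, 0.058, 0.06, 0.06, 0.06, 0.06, 0.06], translation=[[0, 0.001, 0], [0, 0.002, 0], [0, 0.002, 0], [0, 0.002, 0], [0, 0.002, 0], [0, 0.002, 0], [0, -0.01, 0], [0, -0.04, 0], [0, -0.08, 0], [0, -0.1, 0]], angular=[[0, 0, 0], [0, 0, 0], [0, 0, 0], [0, 0, 0], [0, 0, 0], [0, 0, 0], [0, 0, 0], [0, 0, 0], [0, 0, 0], [0, 0, 0]])

```text
t: 7.38
position: [0.6261, 0.3111, 0.1356]
tcp_rot: [-89.9, -0.2, 9.9]
wrist_force: [0.2, 0.9, -0.7]
gripper_width: 0.0602
```

Run:
```python
from h import *
mv(472.5,74.5,120,75)
im=ctrl.get_image('top');c=im['color'];hsv=cv2.cvtColor(c,cv2.COLOR_BGR2HSV)
cv2.imwrite('pics/t6.png',c[120:330,60:280].repeat(2,0).repeat(2,1))
m=comp(hsv[...,2]<55,(240,280));r,w=wrect(im,m,.01);print('phone',np.round(r[0],1),np.round(r[1],1),r[2])
```

```text
t 7.38 pos [0.6261 0.3111 0.1356] [-89.9  -0.2   9.9] w 0.0602 F [ 0.2  0.9 -0.7]
move [-0.1919  0.0148 -0.2068] [ 0.0012 -1.1371  0.0038] rows>= 6.1
phone [472.4  74.5] [ 57.9 118.8] 75.32955932617188
```

View pics/t6.png

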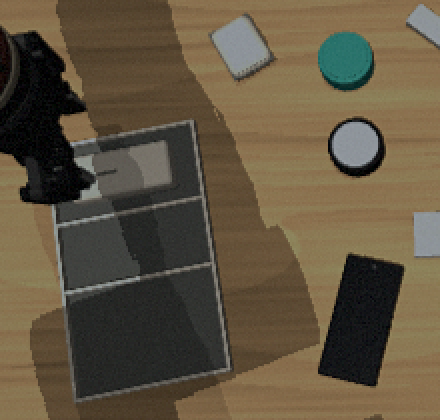

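step_arm(claw=[0.06, 0.06, 0.075, 0.075, 0.075, 0.075, 0.075, 0.075, 0.075], translation=[[-0.192, 0.015, -0.207], [-0.192, 0.015, -0.207], [-0.192, 0.015, -0.207], [-0.192, 0.015, -0.207], [-0.192, 0.015, -0.207], [-0.192, 0.015, -0.207], [-0.192, 0.015, -0.207], [-0.192, 0.015, -0.207], [-0.192, 0.015, -0.207]], angular=[[0.001, -1.141, 0.004], [0.001, -1.141, 0.004], [0.001, -1.141, 0.004], [0.001, -1.141, 0.004], [0.001, -1.141, 0.004], [0.001, -1.141, 0.004], [0.001, -1.141, 0.004], [0.001, -1.141, 0.004], [0.001, -1.141, 0.004]])

```text
t: 8.55
position: [0.4734, 0.075, 0.1213]
tcp_rot: [-90.1, -0.1, 75.1]
wrist_force: [-0.7, 0.3, 0.3]
gripper_width: 0.0749
```

Run:
```python
from h import *
mv(472.4,74.5,20,75.3)
im=ctrl.get_image('top');c=im['color'];hsv=cv2.cvtColor(c,cv2.COLOR_BGR2HSV)
light=(hsv[...,1]<60)&(hsv[...,2]>90)
r,w=wrect(im,comp(light,(125,205)),.027);print('bank',np.round(r[0],1),np.round(r[1],1),r[2])
cv2.imwrite('pics/t7.png',c[120:330,60:280].repeat(2,0).repeat(2,1))
cv2.imwrite('pics/w7.png',tips()['color'])
```

```text
t 8.55 pos [0.4734 0.075  0.1213] [-90.1  -0.1  75.1] w 0.0749 F [-0.7  0.3  0.3]
move [-0.0008  0.1013  0.0011] [ 0.0022 -0.003   0.0011] rows>= 1.6Traceback (most recent call last):
  File "<stdin>", line 5, in <module>
  File "h.py", line 17, in comp
    return l==np.bincount(ids).argmax()
              ~~~~~~~~~~~~~~~~~~~~~~~^^
ValueError: attempt to get argmax of an empty sequence
```

Run:
```python
from h import *
im=ctrl.get_image('top');c=im['color']
cv2.imwrite('pics/t7.png',c[120:330,60:280].repeat(2,0).repeat(2,1))
cv2.imwrite('pics/w7.png',tips()['color'])
```

```text
tips ahead of tcp [array([0.0103, 0.0051]), array([0.0104, 0.0049])]
```

View pics/t7.png

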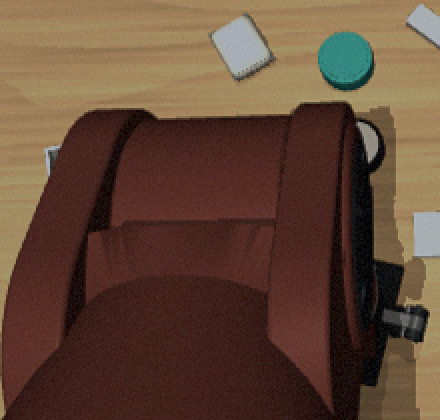

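View pics/w7.png

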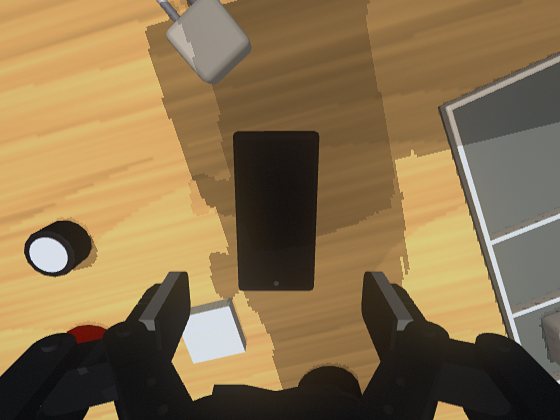

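step_arm(claw=[0.075, 0.075, 0.075, 0.075, 0.075, 0.066, 0.05, 0.05, 0.05, 0.05], translation=[[-0.001, 0.04, 0.001], [-0.001, 0.075, 0.001], [-0.001, 0.092, 0.001], [-0.001, 0.1, 0.001], [-0.001, 0.103, 0.001], [-0.001, 0.103, 0.001], [-0.001, 0.103, 0.001], [-0.001, 0.103, 0.001], [-0.001, 0.103, 0.001], [-0.001, 0.103, 0.001]], angular=[[0.002, -0.003, 0], [0.002, -0.003, 0], [0.002, -0.003, 0], [0.002, -0.003, 0], [0.002, -0.003, 0], [0.002, -0.003, 0], [0.002, -0.003, 0], [0.002, -0.003, 0], [0.002, -0.003, 0], [0.002, -0.003, 0]], newtons=50)

```text
t: 9.95
position: [0.4728, 0.0742, 0.0193]
tcp_rot: [-90.1, -0.1, 75.4]
wrist_force: [-1.3, -0.0, 8.2]
gripper_width: 0.0565
```

step_arm(claw=[0.05, 0.05, 0.05, 0.05, 0.05, 0.05], translation=[[0, 0, 0], [0, -0.01, 0], [0, -0.03, 0], [0, -0.06, 0], [0, -0.09, 0], [0, -0.09, 0]], angular=[[0, 0, 0], [0, 0, 0], [0, 0, 0], [0, 0, 0], [0, 0, 0], [0, 0, 0]])

```text
t: 10.7
position: [0.4744, 0.0742, 0.1117]
tcp_rot: [-90.3, -0.1, 75.4]
wrist_force: [-0.4, 0.3, -1.0]
gripper_width: 0.0564
```

Run:
```python
from h import *
mv(466.9,283.7,105,9.9)
im=ctrl.get_image('wrist');cv2.imwrite('pics/w8.png',im['color'])
```

```text
t 10.70 pos [0.4744 0.0742 0.1117] [-90.3  -0.1  75.4] w 0.0564 F [-0.4  0.3 -1. ]
move [0.2008 0.0069 0.0603] [0.0037 1.1426 0.0057] rows>= 6.1
```

View pics/w8.png

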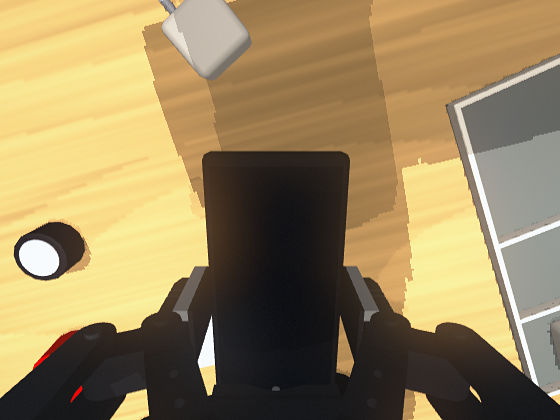

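step_arm(claw=[0.05, 0.05, 0.05, 0.05, 0.05, 0.05, 0.05, 0.05, 0.05, 0.05], translation=[[0.025, 0, 0.008], [0.05, 0, 0.015], [0.075, 0.001, 0.022], [0.1, 0.003, 0.03], [0.125, 0.004, 0.037], [0.15, 0.005, 0.045], [0.175, 0.006, 0.052], [0.201, 0.007, 0.06], [0.201, 0.007, 0.06], [0.201, 0.007, 0.06]], angular=[[0, 0.143, 0], [0, 0.286, 0], [0, 0.43, 0], [0, 0.572, 0], [0, 0.715, 0], [0.002, 0.858, 0.003], [0.003, 1, 0.005], [0.004, 1.143, 0.006], [0.004, 1.143, 0.006], [0.004, 1.143, 0.006]])

```text
t: 12.0
position: [0.4656, 0.2831, 0.1028]
tcp_rot: [-90.0, 0.2, 10.0]
wrist_force: [-0.4, -0.1, -1.5]
gripper_width: 0.0558
```

Run:
```python
from h import *
mv(466.9,283.7,22,9.9)
im=ctrl.get_image('wrist');cv2.imwrite('pics/w9.png',im['color'])
cv2.imwrite('pics/s9.png',ctrl.get_image('scene')['color'][180:400,280:500].repeat(2,0).repeat(2,1))
```

```text
t 12.00 pos [0.4656 0.2831 0.1028] [-90.    0.2  10. ] w 0.0558 F [-0.4 -0.1 -1.5]
move [0.0017 0.0808 0.0004] [ 0.0003  0.0017 -0.004 ] rows>= 1.3
```

View pics/w9.png

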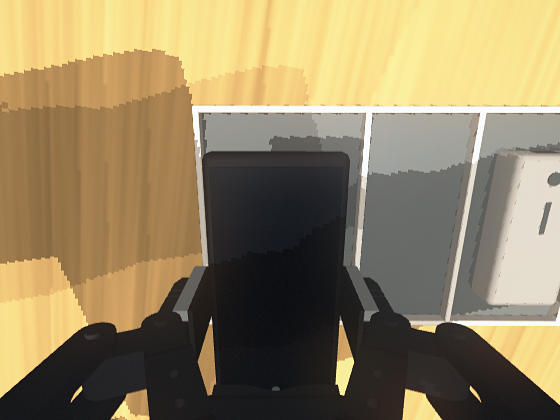

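View pics/s9.png

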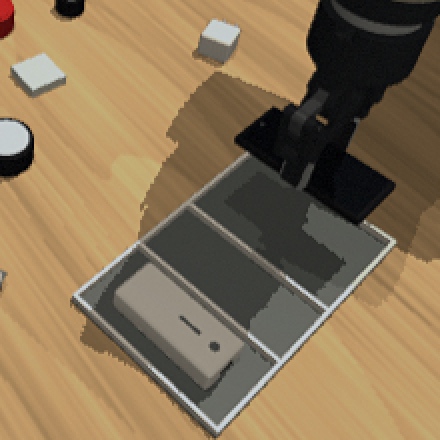

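step_arm(claw=[0.05, 0.05, 0.05, 0.05, 0.05, 0.05, 0.05], translation=[[0.002, 0.03, 0], [0.002, 0.055, 0], [0.002, 0.068, 0], [0.002, 0.075, 0], [0.002, 0.078, 0], [0.002, 0.079, 0], [0.002, 0.079, 0]], angular=[[0, 0.002, -0.004], [0, 0.002, -0.004], [0, 0.002, -0.004], [0, 0.002, -0.004], [0, 0.002, -0.004], [0, 0.002, -0.004], [0, 0.002, -0.004]])

```text
t: 12.98
position: [0.468, 0.2834, 0.0246]
tcp_rot: [-90.0, -0.1, 9.8]
wrist_force: [0.9, -0.1, -1.9]
gripper_width: 0.0561
```

Run:
```python
from h import *
mv(466.9,283.7,22,9.9)
im=ctrl.get_image('wrist');cv2.imwrite('pics/w10.png',im['color'])
```

```text
t 12.97 pos [0.468  0.2834 0.0246] [-90.   -0.1   9.8] w 0.0561 F [ 0.9 -0.1 -1.9]
move [-0.0011  0.0026  0.0005] [-0.0001 -0.0018  0.0014] rows>= 0.0
```

View pics/w10.png

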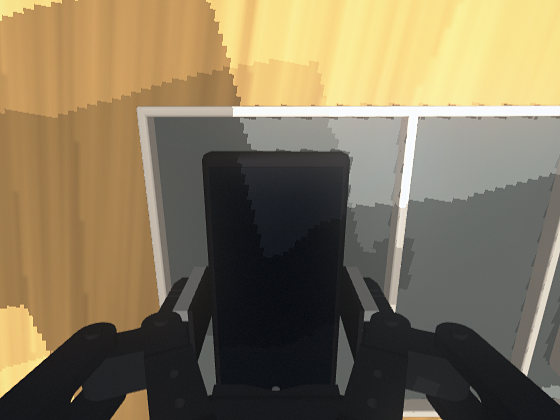

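Phone hangs centred in its bay about 2 mm above the floor; lower, open only as far as the bay allows, and lift.

step_arm(claw=[0.05, 0.05, 0.05, 0.058, 0.063, 0.064, 0.064, 0.064, 0.064, 0.064], translation=[[-0.001, 0.001, 0], [-0.001, 0.003, 0], [-0.001, 0.003, 0], [-0.001, 0.003, 0], [-0.001, 0.003, 0], [-0.001, 0.003, 0], [-0.001, 0.003, 0], [-0.001, -0.01, 0], [-0.001, -0.04, 0], [-0.001, -0.08, 0]], angular=[[0, 0, 0], [0, 0, 0], [0, 0, 0], [0, 0, 0], [0, 0, 0], [0, 0, 0], [0, 0, 0], [0, 0, 0], [0, 0, 0], [0, 0, 0]])

```text
t: 14.28
position: [0.4664, 0.283, 0.1057]
tcp_rot: [-90.0, -0.0, 9.8]
wrist_force: [1.0, 0.0, 0.5]
gripper_width: 0.0638
```

Run:
```python
from h import *
im=ctrl.get_image('wrist');cv2.imwrite('pics/w11.png',im['color'])
mv(454,-82.8,120,99.9)
```

```text
t 14.32 pos [0.4691 0.2842 0.1111] [-89.9  -0.4   9.8] w 0.0641 F [3.  1.3 4.6]
move [-0.0774 -0.01   -0.3591] [ 0.0045 -1.5723  0.0071] rows>= 8.4
```

View pics/w11.png

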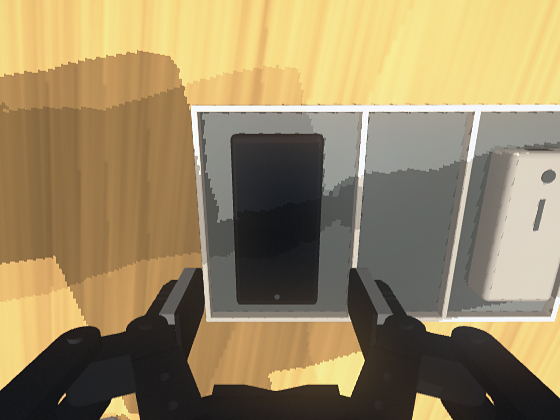

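step_arm(claw=[0.06, 0.06, 0.06, 0.06, 0.06, 0.06, 0.06, 0.06, 0.06, 0.06], translation=[[-0.077, -0.01, -0.359], [-0.077, -0.01, -0.359], [-0.077, -0.01, -0.359], [-0.077, -0.01, -0.359], [-0.077, -0.01, -0.359], [-0.077, -0.01, -0.359], [-0.077, -0.01, -0.359], [-0.077, -0.01, -0.359], [-0.077, -0.01, -0.359], [-0.077, -0.01, -0.359]], angular=[[0.004, -1.572, 0.007], [0.004, -1.572, 0.007], [0.004, -1.572, 0.007], [0.004, -1.572, 0.007], [0.004, -1.572, 0.007], [0.004, -1.572, 0.007], [0.004, -1.572, 0.007], [0.004, -1.572, 0.007], [0.004, -1.572, 0.007], [0.004, -1.572, 0.007]])

```text
t: 15.58
position: [0.4546, -0.0829, 0.1206]
tcp_rot: [-90.1, 0.0, 99.9]
wrist_force: [-0.2, 0.6, -0.3]
gripper_width: 0.0597
```

Run:
```python
from h import *
im=ctrl.get_image('wrist');cv2.imwrite('pics/w12.png',im['color'])
mv(454,-82.8,25,99.9)
im=ctrl.get_image('top');c=im['color'];cv2.imwrite('pics/t12.png',c[120:330,60:360].repeat(2,0).repeat(2,1))
```

```text
t 15.62 pos [ 0.4546 -0.0827  0.1205] [-90.1   0.   99.8] w 0.0599 F [-0.7  0.3 -0.2]
move [0.0001 0.0955 0.0007] [ 0.0011 -0.0012 -0.0006] rows>= 1.5
```

View pics/w12.png

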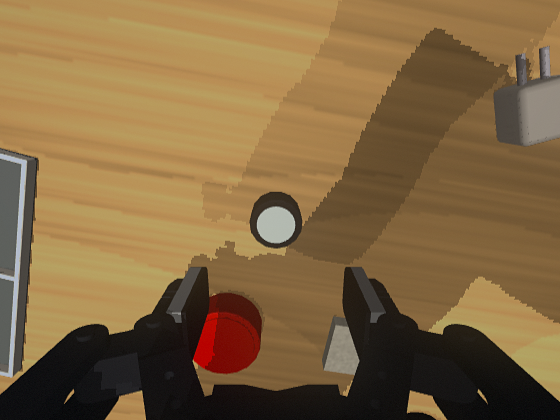

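View pics/t12.png

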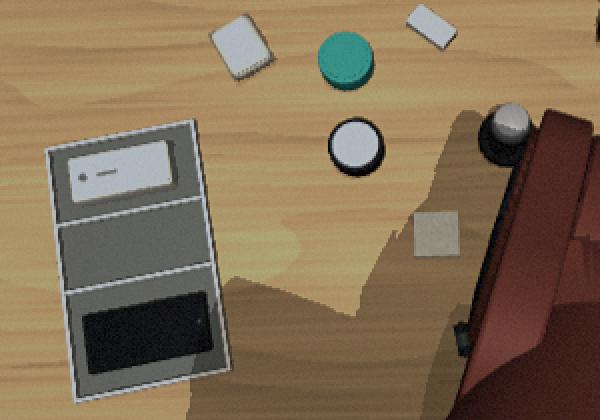

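step_arm(claw=[0.06, 0.06, 0.06, 0.06, 0.06, 0.045, 0.03, 0.03, 0.03, 0.03], translation=[[0, 0.04, 0.001], [0, 0.075, 0.001], [0, 0.09, 0.001], [0, 0.096, 0.001], [0, 0.096, 0.001], [0, 0.096, 0.001], [0, 0.096, 0.001], [0, 0.096, 0.001], [0, 0.096, 0.001], [0, 0.096, 0.001]], angular=[[0, 0, 0], [0, 0, 0], [0, 0, 0], [0, 0, 0], [0, 0, 0], [0, 0, 0], [0, 0, 0], [0, 0, 0], [0, 0, 0], [0, 0, 0]], newtons=40)

```text
t: 16.92
position: [0.4543, -0.083, 0.0253]
tcp_rot: [-90.1, 0.1, 99.7]
wrist_force: [-1.3, 1.0, 7.3]
gripper_width: 0.0344
```

step_arm(claw=[0.03, 0.03, 0.03, 0.03, 0.03, 0.03], translation=[[0, 0, 0], [0, -0.01, 0], [0, -0.03, 0], [0, -0.06, 0], [0, -0.09, 0], [0, -0.09, 0]], angular=[[0, 0, 0], [0, 0, 0], [0, 0, 0], [0, 0, 0], [0, 0, 0], [0, 0, 0]])

```text
t: 17.68
position: [0.4556, -0.0835, 0.1177]
tcp_rot: [-90.4, 0.2, 99.7]
wrist_force: [0.7, 0.5, -1.4]
gripper_width: 0.0345
```

Run:
```python
from h import *
mv(551.6,298.5,110,99.9)
im=ctrl.get_image('wrist');cv2.imwrite('pics/w13.png',im['color'])
```

```text
t 17.68 pos [ 0.4556 -0.0835  0.1177] [-90.4   0.2  99.7] w 0.0345 F [ 0.7  0.5 -1.4]
move [ 0.3603  0.0075 -0.159 ] [ 0.0062 -0.0035 -0.0034] rows>= 6.3
```

View pics/w13.png

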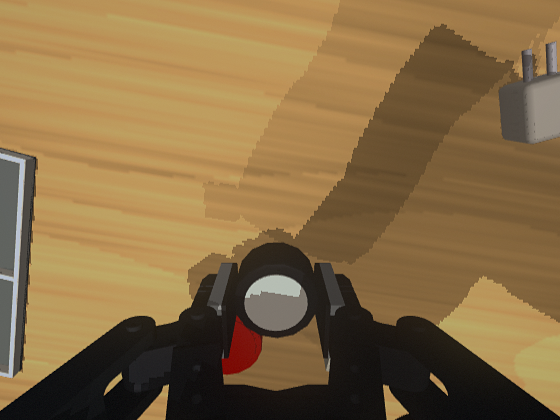

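step_arm(claw=[0.03, 0.03, 0.03, 0.03, 0.03, 0.03, 0.03, 0.03, 0.03, 0.03], translation=[[0.045, 0, -0.02], [0.09, 0, -0.04], [0.135, 0, -0.06], [0.18, 0, -0.08], [0.225, 0, -0.1], [0.27, 0, -0.12], [0.315, 0.004, -0.14], [0.36, 0.007, -0.159], [0.36, 0.007, -0.159], [0.36, 0.007, -0.159]], angular=[[0.006, -0.004, -0.003], [0.006, -0.004, -0.003], [0.006, -0.004, -0.003], [0.006, -0.004, -0.003], [0.006, -0.004, -0.003], [0.006, -0.004, -0.003], [0.006, -0.004, -0.003], [0.006, -0.004, -0.003], [0.006, -0.004, -0.003], [0.006, -0.004, -0.003]])

```text
t: 18.98
position: [0.5499, 0.2979, 0.108]
tcp_rot: [-89.8, 0.0, 100.0]
wrist_force: [0.6, -0.8, -0.6]
gripper_width: 0.0343
```

Run:
```python
from h import *
mv(551.6,298.5,28,99.9)
im=ctrl.get_image('wrist');cv2.imwrite('pics/w14.png',im['color'])
```

```text
t 18.98 pos [0.5499 0.2979 0.108 ] [-89.8   0.  100. ] w 0.0343 F [ 0.6 -0.8 -0.6]
move [ 0.0003  0.0799 -0.0021] [-0.0039  0.0009 -0.0003] rows>= 1.3
```

View pics/w14.png

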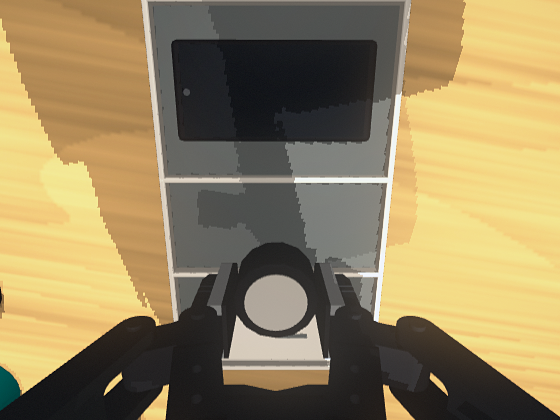

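step_arm(claw=[0.03, 0.03, 0.03, 0.03, 0.03, 0.03, 0.03, 0.045, 0.05, 0.05], translation=[[0, 0.03, -0.002], [0, 0.055, -0.002], [0, 0.068, -0.002], [0, 0.075, -0.002], [0, 0.079, -0.002], [0, 0.08, -0.002], [0, 0.08, -0.002], [0, 0.08, -0.002], [0, 0.08, -0.002], [0, 0.08, -0.002]], angular=[[-0.004, 0, 0], [-0.004, 0, 0], [-0.004, 0, 0], [-0.004, 0, 0], [-0.004, 0, 0], [-0.004, 0, 0], [-0.004, 0, 0], [-0.004, 0, 0], [-0.004, 0, 0], [-0.004, 0, 0]])

```text
t: 20.27
position: [0.5519, 0.2978, 0.0285]
tcp_rot: [-90.0, 0.0, 99.9]
wrist_force: [0.2, 0.2, -0.7]
gripper_width: 0.0502
```

step_arm(claw=[0.05, 0.05, 0.05, 0.05, 0.05, 0.05], translation=[[0, 0, 0], [0, -0.02, 0], [0, -0.05, 0], [0, -0.09, 0], [0, -0.1, 0], [0, -0.1, 0]], angular=[[0, 0, 0], [0, 0, 0], [0, 0, 0], [0, 0, 0], [0, 0, 0], [0, 0, 0]])

```text
t: 21.02
position: [0.5521, 0.2979, 0.1288]
tcp_rot: [-90.1, -0.0, 99.9]
wrist_force: [-0.5, 0.0, -0.2]
gripper_width: 0.05
```

Run:
```python
from h import *
mv(643.5,77.6,120,83.7)
im=ctrl.get_image('wrist');cv2.imwrite('pics/w15.png',im['color'])
```

```text
t 21.02 pos [0.5521 0.2979 0.1288] [-90.1  -0.   99.9] w 0.0500 F [-0.5  0.  -0.2]
move [-0.2328  0.0089 -0.0521] [0.0018 0.2827 0.0004] rows>= 3.8
```

View pics/w15.png

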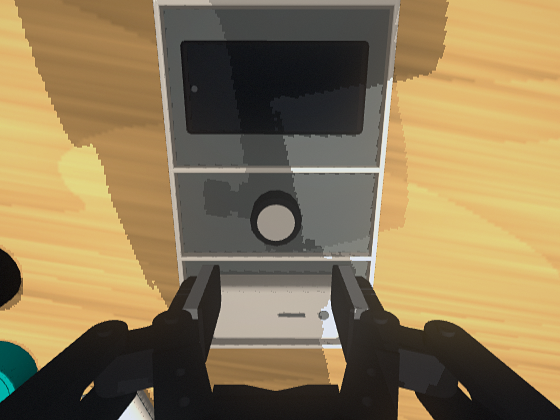

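step_arm(claw=[0.05, 0.05, 0.075, 0.078, 0.078, 0.078, 0.078], translation=[[-0.06, 0, -0.013], [-0.115, 0.003, -0.026], [-0.175, 0.006, -0.039], [-0.233, 0.009, -0.052], [-0.233, 0.009, -0.052], [-0.233, 0.009, -0.052], [-0.233, 0.009, -0.052]], angular=[[0.002, 0.07, 0], [0.002, 0.14, 0], [0.002, 0.21, 0], [0.002, 0.283, 0], [0.002, 0.283, 0], [0.002, 0.283, 0], [0.002, 0.283, 0]])

```text
t: 21.95
position: [0.6419, 0.0785, 0.1182]
tcp_rot: [-89.8, 0.0, 83.8]
wrist_force: [0.7, 0.4, 0.3]
gripper_width: 0.0784
```

Run:
```python
from h import *
mv(643.5,77.6,27,83.7)
im=ctrl.get_image('wrist');cv2.imwrite('pics/w16.png',im['color'])
```

```text
t 21.95 pos [0.6419 0.0785 0.1182] [-89.8   0.   83.8] w 0.0784 F [0.7 0.4 0.3]
move [-0.0007  0.0912 -0.0019] [-0.0031  0.0018 -0.0004] rows>= 1.5
```

View pics/w16.png

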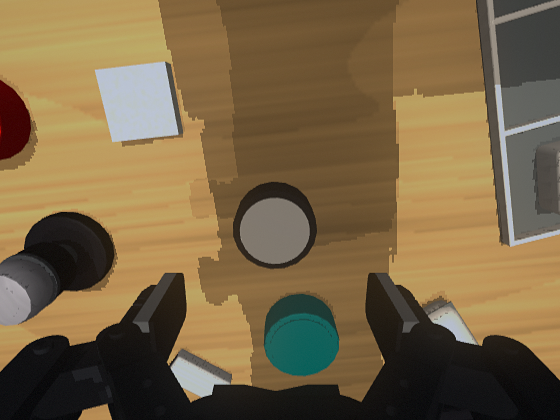

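step_arm(claw=[0.078, 0.078, 0.078, 0.078, 0.078, 0.06, 0.045, 0.045, 0.045, 0.045], translation=[[-0.001, 0.04, -0.002], [-0.001, 0.07, -0.002], [-0.001, 0.086, -0.002], [-0.001, 0.092, -0.002], [-0.001, 0.092, -0.002], [-0.001, 0.092, -0.002], [-0.001, 0.092, -0.002], [-0.001, 0.092, -0.002], [-0.001, 0.092, -0.002], [-0.001, 0.092, -0.002]], angular=[[-0.003, 0, 0], [-0.003, 0, 0], [-0.003, 0, 0], [-0.003, 0, 0], [-0.003, 0, 0], [-0.003, 0, 0], [-0.003, 0, 0], [-0.003, 0, 0], [-0.003, 0, 0], [-0.003, 0, 0]])

```text
t: 23.25
position: [0.6446, 0.0774, 0.0278]
tcp_rot: [-90.1, 0.0, 83.8]
wrist_force: [-0.3, 0.4, 6.7]
gripper_width: 0.0549
```

step_arm(claw=[0.045, 0.045, 0.045, 0.045, 0.045, 0.045, 0.045], translation=[[0, 0, 0], [0, -0.01, 0], [0, -0.03, 0], [0, -0.07, 0], [0, -0.11, 0], [0, -0.13, 0], [0, -0.13, 0]], angular=[[0, 0, 0], [0, 0, 0], [0, 0, 0], [0, 0, 0], [0, 0, 0], [0, 0, 0], [0, 0, 0]])

```text
t: 24.12
position: [0.6454, 0.0774, 0.16]
tcp_rot: [-90.3, -0.0, 83.8]
wrist_force: [-0.2, -0.8, -2.9]
gripper_width: 0.0546
```

Run:
```python
from h import *
mv(575.9,-317.1,150,83.7)
im=ctrl.get_image('wrist');cv2.imwrite('pics/w17.png',im['color'])
```

```text
t 24.12 pos [0.6454 0.0774 0.16  ] [-90.3  -0.   83.8] w 0.0546 F [-0.2 -0.8 -2.9]
move [-0.3997  0.0097  0.0266] [0.006  0.0019 0.0003] rows>= 6.4
```

View pics/w17.png

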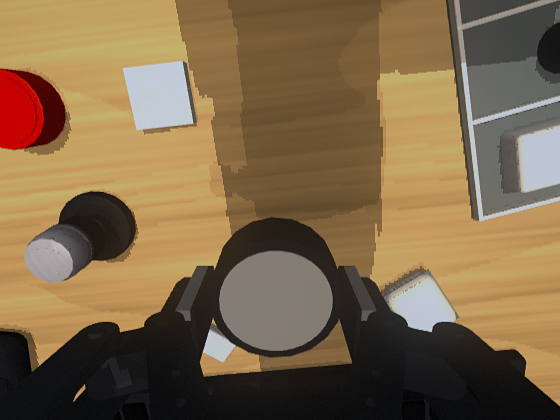

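step_arm(claw=[0.045, 0.045, 0.045, 0.045, 0.045, 0.045, 0.045, 0.045, 0.045, 0.045], translation=[[-0.05, 0, 0.003], [-0.1, 0, 0.006], [-0.15, 0, 0.01], [-0.2, 0, 0.013], [-0.25, 0, 0.017], [-0.3, 0, 0.02], [-0.35, 0.005, 0.024], [-0.4, 0.01, 0.027], [-0.4, 0.01, 0.027], [-0.4, 0.01, 0.027]], angular=[[0.006, 0.002, 0], [0.006, 0.002, 0], [0.006, 0.002, 0], [0.006, 0.002, 0], [0.006, 0.002, 0], [0.006, 0.002, 0], [0.006, 0.002, 0], [0.006, 0.002, 0], [0.006, 0.002, 0], [0.006, 0.002, 0]])

```text
t: 25.42
position: [0.5739, -0.3167, 0.1469]
tcp_rot: [-89.7, -0.1, 83.7]
wrist_force: [-0.1, 0.8, -1.3]
gripper_width: 0.0545
```

Run:
```python
from h import *
mv(575.9,-317.1,30.5,83.7)
im=ctrl.get_image('wrist');cv2.imwrite('pics/w18.png',im['color'])
```

```text
t 25.43 pos [ 0.5739 -0.3167  0.1469] [-89.7  -0.1  83.7] w 0.0545 F [-0.1  0.8 -1.3]
move [-0.0003  0.1163 -0.0026] [-0.0045 -0.0006  0.0015] rows>= 1.9
```

View pics/w18.png

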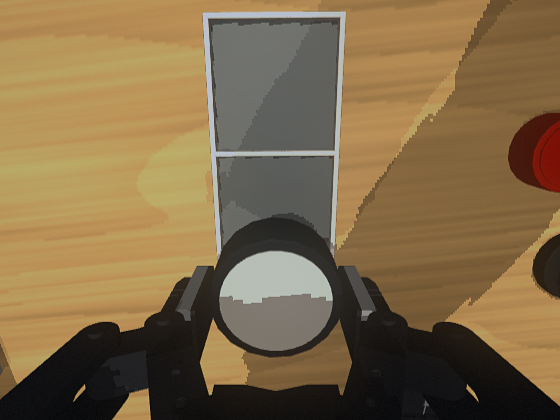

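Aligned over the far bay; lower in two steps.

step_arm(claw=[0.045, 0.045, 0.045, 0.045, 0.045, 0.045, 0.045, 0.045], translation=[[0, 0.035, -0.0025], [0, 0.07, -0.0025], [0, 0.095, -0.0025], [0, 0.107, -0.0025], [0, 0.113, -0.0025], [0, 0.116, -0.0025], [0, 0.116, -0.0025], [0, 0.116, -0.0025]], angular=[[-0.0045, 0, 0.0015], [-0.0045, 0, 0.0015], [-0.0045, 0, 0.0015], [-0.0045, 0, 0.0015], [-0.0045, 0, 0.0015], [-0.0045, 0, 0.0015], [-0.0045, 0, 0.0015], [-0.0045, 0, 0.0015]])

```text
t: 26.48
position: [0.5766, -0.3166, 0.0319]
tcp_rot: [-90.1, 0.0, 83.7]
wrist_force: [-0.6, 0.3, -2.0]
gripper_width: 0.0548
```

step_arm(claw=[0.045, 0.06, 0.07, 0.07, 0.07, 0.07, 0.07, 0.07, 0.07], translation=[[0, 0.0005, 0], [0, 0.0005, 0], [0, 0.0005, 0], [0, 0, 0], [0, -0.02, 0], [0, -0.05, 0], [0, -0.09, 0], [0, -0.11, 0], [0, -0.11, 0]], angular=[[0, 0, 0], [0, 0, 0], [0, 0, 0], [0, 0, 0], [0, 0, 0], [0, 0, 0], [0, 0, 0], [0, 0, 0], [0, 0, 0]])

```text
t: 27.6
position: [0.5775, -0.3172, 0.1438]
tcp_rot: [-90.3, 0.1, 83.7]
wrist_force: [-0.4, 0.1, -0.3]
gripper_width: 0.0697
```

Run:
```python
from h import *
im=ctrl.get_image('wrist');cv2.imwrite('pics/w19.png',im['color'])
mv(648.7,-73.5,150,83.7)
```

```text
t 27.65 pos [ 0.5767 -0.3167  0.1422] [-90.1   0.1  83.7] w 0.0700 F [-0.3  0.  -0.3]
move [ 0.2496 -0.008  -0.0449] [ 0.0024  0.0004 -0.0013] rows>= 4.1
```

View pics/w19.png

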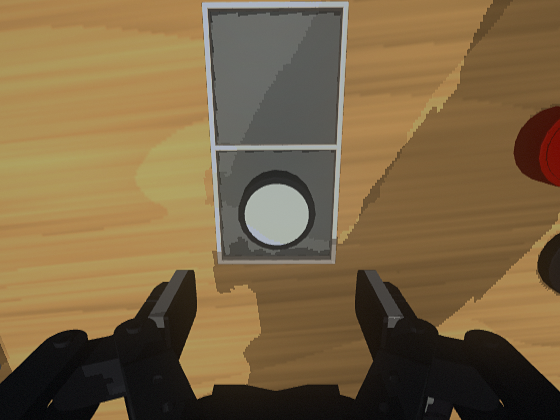

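step_arm(claw=[0.065, 0.065, 0.065, 0.065, 0.065, 0.065, 0.065, 0.065], translation=[[0.05, -0.008, -0.009], [0.1, -0.008, -0.018], [0.15, -0.008, -0.027], [0.2, -0.008, -0.036], [0.25, -0.008, -0.045], [0.25, -0.008, -0.045], [0.25, -0.008, -0.045], [0.25, -0.008, -0.045]], angular=[[0.002, 0, -0.001], [0.002, 0, -0.001], [0.002, 0, -0.001], [0.002, 0, -0.001], [0.002, 0, -0.001], [0.002, 0, -0.001], [0.002, 0, -0.001], [0.002, 0, -0.001]])

```text
t: 28.65
position: [0.6483, -0.0743, 0.1494]
tcp_rot: [-90.0, 0.0, 83.6]
wrist_force: [0.3, 0.3, 0.8]
gripper_width: 0.0651
```

Run:
```python
from h import *
mv(648.7,-73.5,54,83.7)
im=ctrl.get_image('wrist');cv2.imwrite('pics/w20.png',im['color'])
print('expected head top px',proj(im,[.6487,-.0735,.076]),'foot top px',proj(im,[.6487,-.0735,.014]))
```

```text
t 28.65 pos [ 0.6483 -0.0743  0.1494] [-90.    0.   83.6] w 0.0651 F [0.3 0.3 0.8]
move [ 0.0009  0.0954 -0.0004] [-0.0006 -0.0012 -0.0004] rows>= 1.5
expected head top px [277.83232187 236.06396028] foot top px [277.36916969 207.12054822]
```

View pics/w20.png

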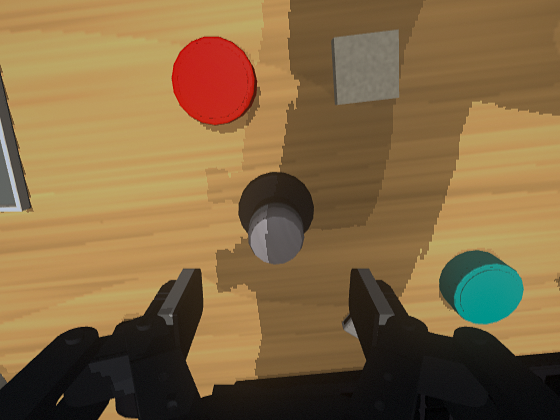

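step_arm(claw=[0.065, 0.065, 0.065, 0.065, 0.065, 0.045, 0.03, 0.03, 0.03, 0.03], translation=[[0.001, 0.035, 0], [0.001, 0.065, 0], [0.001, 0.085, 0], [0.001, 0.096, 0], [0.001, 0.096, 0], [0.001, 0.096, 0], [0.001, 0.096, 0], [0.001, 0.096, 0], [0.001, 0.096, 0], [0.001, 0.096, 0]], angular=[[0, 0, 0], [0, 0, 0], [0, 0, 0], [0, 0, 0], [0, 0, 0], [0, 0, 0], [0, 0, 0], [0, 0, 0], [0, 0, 0], [0, 0, 0]], newtons=50)

```text
t: 29.95
position: [0.6492, -0.0737, 0.0548]
tcp_rot: [-90.1, 0.0, 83.6]
wrist_force: [-1.3, -1.3, 5.6]
gripper_width: 0.0349
```

step_arm(claw=[0.03, 0.03, 0.03, 0.03, 0.03, 0.03, 0.03], translation=[[0, 0, 0], [0, -0.01, 0], [0, -0.03, 0], [0, -0.06, 0], [0, -0.09, 0], [0, -0.1, 0], [0, -0.1, 0]], angular=[[0, 0, 0], [0, 0, 0], [0, 0, 0], [0, 0, 0], [0, 0, 0], [0, 0, 0], [0, 0, 0]])

```text
t: 30.82
position: [0.6492, -0.0736, 0.155]
tcp_rot: [-90.1, 0.0, 83.6]
wrist_force: [-0.0, -0.3, -3.2]
gripper_width: 0.0343
```

Run:
```python
from h import *
mv(484.5,-307.1,150,83.7)
im=ctrl.get_image('wrist');cv2.imwrite('pics/w21.png',im['color'])
cv2.imwrite('pics/s21.png',ctrl.get_image('scene')['color'][50:250,150:400].repeat(2,0).repeat(2,1))
```

```text
t 30.82 pos [ 0.6492 -0.0736  0.155 ] [-90.1   0.   83.6] w 0.0343 F [-0.  -0.3 -3.2]
move [-0.2503  0.0049  0.1377] [ 0.0022 -0.0014 -0.0008] rows>= 4.6
```

View pics/w21.png

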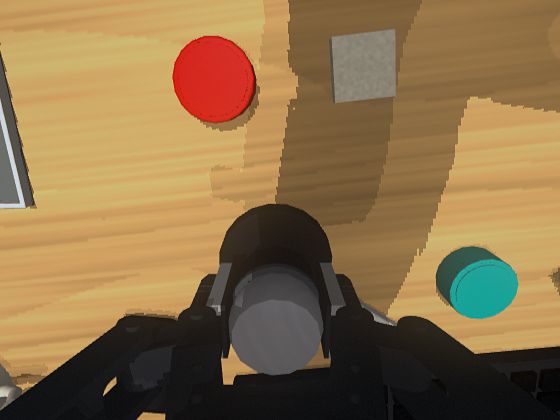

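View pics/s21.png

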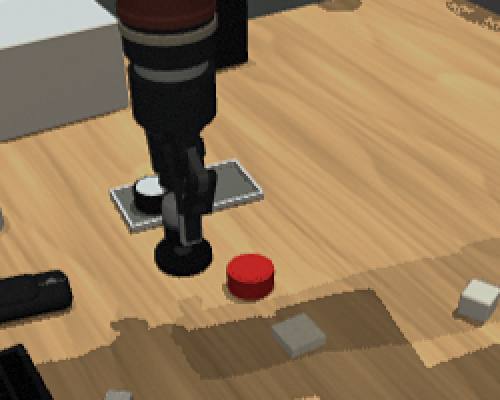

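step_arm(claw=[0.03, 0.03, 0.03, 0.03, 0.03, 0.03, 0.03, 0.03, 0.03, 0.03], translation=[[-0.025, 0, 0.014], [-0.06, 0, 0.033], [-0.1, 0, 0.055], [-0.14, 0, 0.077], [-0.18, 0, 0.1], [-0.215, 0.003, 0.118], [-0.24, 0.005, 0.132], [-0.25, 0.005, 0.138], [-0.25, 0.005, 0.138], [-0.25, 0.005, 0.138]], angular=[[0.002, 0, 0], [0.002, 0, 0], [0.002, 0, 0], [0.002, 0, 0], [0.002, 0, 0], [0.002, 0, 0], [0.002, 0, 0], [0.002, 0, 0], [0.002, 0, 0], [0.002, 0, 0]])

```text
t: 32.17
position: [0.4838, -0.3057, 0.1484]
tcp_rot: [-89.9, -0.0, 83.7]
wrist_force: [-0.2, 0.0, -2.7]
gripper_width: 0.0349
```

Run:
```python
from h import *
mv(484.5,-307.1,58,83.7)
im=ctrl.get_image('wrist');cv2.imwrite('pics/w22.png',im['color'])
cv2.imwrite('pics/s22.png',ctrl.get_image('scene')['color'][20:220,150:400].repeat(2,0).repeat(2,1))
```

```text
t 32.17 pos [ 0.4838 -0.3057  0.1484] [-89.9  -0.   83.7] w 0.0349 F [-0.2  0.  -2.7]
move [-0.0014  0.0904 -0.001 ] [-0.0025 -0.0005  0.    ] rows>= 1.4
```

View pics/s22.png

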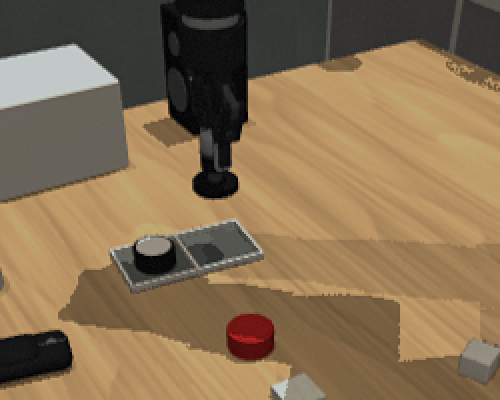

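step_arm(claw=[0.03, 0.03, 0.03, 0.03, 0.03, 0.03, 0.03, 0.03], translation=[[-0.0015, 0.03, -0.001], [-0.0015, 0.055, -0.001], [-0.0015, 0.075, -0.001], [-0.0015, 0.084, -0.001], [-0.0015, 0.088, -0.001], [-0.0015, 0.09, -0.001], [-0.0015, 0.09, -0.001], [-0.0015, 0.09, -0.001]], angular=[[-0.0025, 0, 0], [-0.0025, 0, 0], [-0.0025, 0, 0], [-0.0025, 0, 0], [-0.0025, 0, 0], [-0.0025, 0, 0], [-0.0025, 0, 0], [-0.0025, 0, 0]])

```text
t: 33.28
position: [0.4848, -0.3075, 0.0591]
tcp_rot: [-90.1, 0.0, 83.7]
wrist_force: [-0.2, 0.3, -2.2]
gripper_width: 0.0349
```

Run:
```python
from h import *
mv(484.5,-307.1,57.8,83.7)
im=ctrl.get_image('wrist');cv2.imwrite('pics/w23.png',im['color'])
```

```text
t 33.27 pos [ 0.4848 -0.3075  0.0591] [-90.1   0.   83.7] w 0.0349 F [-0.2  0.3 -2.2]
move [0.0004 0.0013 0.0004] [ 0.0009 -0.0001 -0.0008] rows>= 0.0
```

View pics/w23.png

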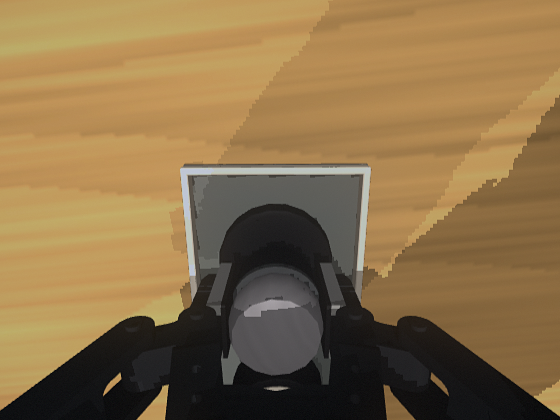

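Foot is in the bay, ~1 mm above the floor; touch down, release and lift.

step_arm(claw=[0.03, 0.03, 0.03, 0.042, 0.055, 0.06, 0.06, 0.06, 0.06, 0.06], translation=[[0, 0.001, 0], [0, 0.0015, 0], [0, 0.0015, 0], [0, 0.0015, 0], [0, 0.0015, 0], [0, 0.001, 0], [0, -0.02, 0], [0, -0.06, 0], [0, -0.11, 0], [0, -0.12, 0]], angular=[[0, 0, 0], [0, 0, 0], [0, 0, 0], [0, 0, 0], [0, 0, 0], [0, 0, 0], [0, 0, 0], [0, 0, 0], [0, 0, 0], [0, 0, 0]])

```text
t: 34.58
position: [0.4862, -0.3085, 0.1824]
tcp_rot: [-90.3, 0.2, 83.7]
wrist_force: [-0.0, -0.2, -1.2]
gripper_width: 0.0598
```

Run:
```python
from h import *
mv(400,-50,300,63)
im=ctrl.get_image('wrist');cv2.imwrite('pics/w24.png',im['color'])
cv2.imwrite('pics/s24.png',ctrl.get_image('scene')['color'])
```

```text
t 34.58 pos [ 0.4862 -0.3085  0.1824] [-90.3   0.2  83.7] w 0.0598 F [-0.  -0.2 -1.2]
move [ 0.2471 -0.1191  0.1134] [ 0.006   0.3612 -0.0027] rows>= 4.7
```

View pics/s24.png

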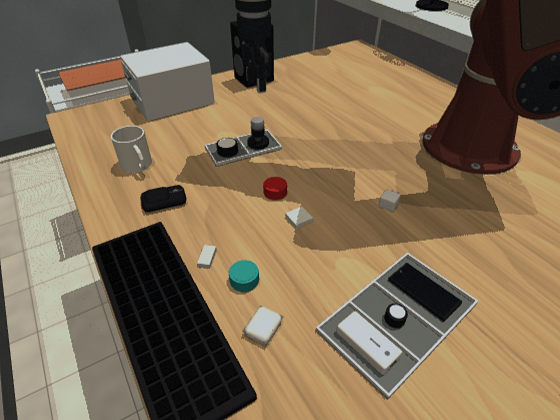

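View pics/w24.png

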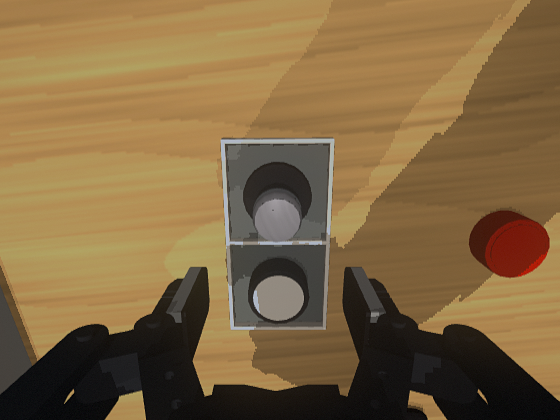

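step_arm(claw=[0.06, 0.06, 0.06, 0.06, 0.06, 0.06, 0.06, 0.06], translation=[[0.04, -0.06, 0.02], [0.09, -0.12, 0.04], [0.14, -0.12, 0.06], [0.19, -0.12, 0.09], [0.247, -0.12, 0.113], [0.247, -0.12, 0.113], [0.247, -0.12, 0.113], [0.247, -0.12, 0.113]], angular=[[0.006, 0, 0], [0.006, 0, 0], [0.006, 0, 0], [0.006, 0, 0], [0.006, 0, 0], [0.006, 0, 0], [0.006, 0, 0], [0.006, 0, 0]])

```text
t: 35.67
position: [0.4002, -0.0506, 0.2987]
tcp_rot: [-89.8, 0.1, 83.6]
wrist_force: [-0.1, -1.1, 0.5]
gripper_width: 0.0602
```

Run:
```python
from h import *
im=ctrl.get_image('top');c=im['color'];cv2.imwrite('pics/t25.png',c)
hsv=cv2.cvtColor(c,cv2.COLOR_BGR2HSV);V=hsv[...,2]
def loc(n,w):
    cx,cy,a=TR[n];a=np.radians(a);d=np.array(w)-[cx,cy];return np.round([d[0]*np.cos(a)+d[1]*np.sin(a),-d[0]*np.sin(a)+d[1]*np.cos(a)],1)
light=(hsv[...,1]<60)&(V>95)
def p0(n,x,y,z):return tuple(proj(im,[*[v/1000 for v in tw(n,x,y)],z]).round().astype(int))
for nm,m,t,xy,z in(('bank',light,'long',(86,0),.027),('phone',V<48,'long',(-74,0),.013),('small',light,'long',(12,0),.027),('large',light,'small',(46,0),.031)):
    try:
        r,w=wrect(im,comp(m,p0(t,*xy,z)),z);print(nm,loc(t,r[0]),np.round(r[1],1),round(r[2],1))
    except Exception as e:print(nm,e)
K=im['camera_matrix']
for nm,t,xy,z in(('bank','long',(86,10),.027),('phone a','long',(-74,45),.013),('phone b','long',(-74,-45),.013),('small','long',(12,0),.027),('large','small',(46,0),.031),('mic','small',(-46,0),.079)):
    u,v=p0(t,*xy,z);d=np.median(im['depth'][v-1:v+2,u-1:u+2]);P=im['R'].T@(np.array([(u-K[0,2])*d/K[0,0],(v-K[1,2])*d/K[1,1],d])-im['t']);print(nm,'top z',P[2].round(4),'expect',z)
```

```text
bank [83.3 -5. ] [ 49.1 115.8] 11.1
phone [-75.9  -2.8] [ 57.8 121.1] 9.9
small [11.7  0. ] [25.3 23.4] 88.3
large [48.1 -0.3] [44.6 39.6] 84.5
bank top z 0.0267 expect 0.027
phone a top z 0.0135 expect 0.013
phone b top z 0.0125 expect 0.013
small top z 0.0273 expect 0.027
large top z 0.0321 expect 0.031
mic top z 0.7626 expect 0.079
```

View pics/t25.png

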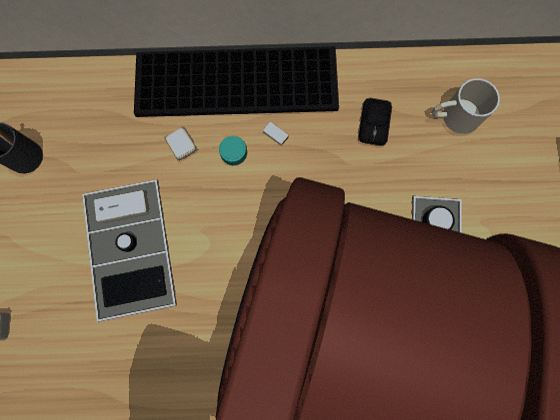

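Run:
```python
from h import *
im=ctrl.get_image('scene');K=im['camera_matrix'];R=im['R'];t=im['t'];d=im['depth']
v,u=np.mgrid[:420,:560];W=(np.stack([(u-K[0,2])*d/K[0,0],(v-K[1,2])*d/K[1,1],d],-1)-t)@R
for z0,z1 in((.06,.09),(.04,.06),(.012,.02)):
    m=(d>0)&(np.hypot(W[...,0]-.4845,W[...,1]+.3071)<.04)&(W[...,2]>z0)&(W[...,2]<z1)
    w=W[m];print(m.sum(),'x',w[:,0].min().round(3),w[:,0].max().round(3),'y',w[:,1].min().round(3),w[:,1].max().round(3),'zmax',w[:,2].max().round(4))
r,w=wrect(ctrl.get_image('top'),np.zeros((420,560)),0) if 0 else (0,0)
im=ctrl.get_image('top');h=cv2.cvtColor(im['color'],cv2.COLOR_BGR2HSV);m=comp((h[...,1]<60)&(h[...,2]>115),(118,207));r,w=wrect(im,m,.027);print('bank',r)
```

```text
134 x 0.473 0.507 y -0.323 -0.287 zmax 0.081
91 x 0.472 0.508 y -0.316 -0.286 zmax 0.0598
176 x 0.461 0.519 y -0.333 -0.277 zmax 0.0194
bank ((622.4133911132812, 309.5736389160156), (46.228397369384766, 98.73182678222656), 9.966742515563965)
```

```bash
python3 -c "
from h import *
print(ctrl.hand_in())"
```

```text
the job is handed in; nothing more can be done
None
```

Both kits are made up and handed in at about 36 s. My last checks put all five items in their bays, resting on the floor. `hand_in` gives no verdict, so the result itself is not confirmed.

**What I did:** I lifted the power bank straight off first. A wrist view after the lift and a top-view measurement once the bank was placed both showed the phone still where it had lain. Then I placed the phone and small light in the long tray, and the large light and microphone in the two-bay tray.

**Last checks, in each tray's own frame:**

| Item | Measured x, y (mm) | Target x, y (mm) |
|---|---|---|
| Phone | -76, -3 | -74, 0 |
| Small light | +12, 0 | +12, 0 |
| Power bank | +84, -1 | +86, 0 |
| Large light | +48, 0 | +46, 0 |
| Microphone | about -40, +3 | -46, 0 |

- **Heights and motion:** Top heights were within about 2 mm of what flat on the floor would give. The pictures show everything upright and the gripper well clear of it all. I saw no large contact force at any point.
- **Bank measurement:** My first end measurement of the power bank merged it with the rim (116 mm long). A stricter mask gave 99 x 46 mm, and the table uses that.
- **Microphone measurement:** The arm hid the microphone from the top camera at the end. The scene camera put it about 5 mm from where I released it, still within tolerance. Part of that offset may be because that camera sees only one side of it.

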